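Slide the flat tin through the gap in the counter guard

TASK

Using only the fingertips, push the flat rectangular tin along the counter, narrow end first, through the narrow gap between the two halves of the low glass guard and on until its leading end rests squarely against the wooden stop bar on the other side. Slide it all the way: do not pinch, lift, tip or carry it, and leave the other goods on the counter where they stand.

Things in the scene. Friction and masses are not known exactly. Their poses are not given: they have to be found in the camera images.
- tin: loose flat rectangular aluminium fish tin with ring pull: 104 mm long (x), 60 mm wide (y), 22 mm high, vertical corners rounded to 14 mm, about 170 g. Origin: centre of its underside. Starts on the guard's right-hand side (world -y), up to about 50 mm and 25 degrees off the line of the gap. Either end may lead
- guard: low guard fixed to the counter: two glass panels with brass rails in one line, open gap of 66 mm between two round brass posts (16 mm thick, 52 mm high). Origin: middle of the gap, on the counter. x: the way the tin goes through (about world +y, up to 13 degrees off); y: along the panels, towards the robot; posts at y = 41 and -41 mm, panels 12 mm thick, ending at y = 159 and -199 mm
- stop: wooden bar fixed beyond the gap, parallel to the guard, centred on the gap within 10 mm, 155 to 180 mm past the guard's origin: 18 mm thick (x), 150 mm long (y), 25 mm high. Origin: centre of its underside; x as the guard's. The tin rests on its face at x = -9 mm, so a tin square against it has its centre at x = -61 mm
- round_tin: a round red-banded tin, 66 mm across, 40 mm tall, loose, to be left alone. Origin at the centre of its underside
- dish: an empty terracotta dish, 90 mm across, 35 mm tall, loose, to be left alone. Origin at the centre of its underside
- squat_jar: a squat amber jar with a brass lid, 62 mm across, 58 mm tall, loose, to be left alone. Origin at the centre of its underside
- small_jar: a small green jar with a white lid, 48 mm across, 55 mm tall, loose, to be left alone. Origin at the centre of its underside
- spoon: a spoon 200 mm long lying flat, loose, to be left alone. Origin at the middle of its handle-to-tip length, near its underside
- lid: a loose brass jar lid lying flat, 72 mm across, 12 mm tall, loose, to be left alone. Origin at the centre of its underside

How it is judged:
On the way:
1. the tin lies between the two posts of the gap, lengthwise, on the counter (x of tin in the frame of guard between -0.03 and 0.03 m and y of tin in the frame of guard between -0.015 and 0.015 m and height (world z) of tin below 0.006 m and angle between the x axis of tin and the x axis of guard, either way round below 0.3 rad), for 0.1 s.
At the end, for the whole second after the job is handed in: The tin lies flat and still on the counter beyond the guard, its leading end within 6 mm of the stop bar, square to it within 7 degrees and within 40 mm of the bar's middle, having gone through the gap (x of tin in the frame of stop between -0.067 and -0.055 m and y of tin in the frame of stop between -0.04 and 0.04 m and angle between the x axis of tin and the x axis of stop, either way round below 0.12 rad and height (world z) of tin below 0.004 m and angle between tin's own z axis and vertical below 0.05 rad and linear speed of tin below 0.01 m/s); the robot touches nothing.
It fails at once if the tin is lifted off the counter or tipped (height (world z) of tin above 0.01 m or angle between tin's own z axis and vertical above 0.2 rad).
It fails at once if other goods are pushed about (more than 20 mm) (distance of any of round_tin, dish, squat_jar, small_jar, spoon, lid from where it was at the start of the episode above 0.02 m).
It also fails if it takes over 64 s, if anything falls off the work surface, if the arm or the gripper's body presses on something with over 40 N, if the wrist force passes 120 N, or if a joint passes its speed limit or range.

ROBOT

A 6-joint arm with a two-finger parallel gripper is mounted at the origin on the work surface. World frame = base frame: x ahead of the robot, y to its left, z up, the work surface at z = 0. Lengths are in m, angles in rad, forces in N, time in s.
With the tool pointing down it reaches from about 0.25 to 0.8 m from the base axis. Payload 3.9 kg.
Tool frame: the origin (TCP) lies midway between the tips of the shut fingers; the grasp point (between the pads) lies 19 mm behind it; z points along the fingers, y is the line along which they close (so a half turn about z gives the same grasp; the last joint's range is limited). The gripper opens to 85 mm and grips with 20 to 120 N. Pads are 22 mm wide; open, the fingers measure 114 mm over their backs; the gripper's body (76 mm by 85 mm) begins 54 mm behind the grasp point. The pads swing forward as they close: fully open they stand 13 mm farther back than shut.
Start: joints at [1.127, 0.26, -0.138, 1.173, 0, 1.571], TCP at [0.225, 0.474, 0.231] pointing down, gripper open.
Joint ranges: [-2.78, 2.78], [-0.83, 1.72], [-1.28, 1.37], [-1.9, 2.12], [-1.57, 1.48], [-3.14, 3.14]. Speed limits (rad/s): [2.57, 2.57, 3.14, 3.14, 3.14, 3.14].

INTERFACE

Orientations are given as a unit quaternion [w, x, y, z].
In Python, from plant import ctrl gives the robot as it stands.
- The arm moves only by the tool step_arm, never from a script. Its argument "series" is a list of rows, each a list of 3 entries, a list of its own where there are three numbers: the shift along the tool's x, y, z in mm, then the turn about the tool's z in degrees, then the opening, from 0 (shut) to 1 (fully open). In form: [[[dx, dy, dz], yaw, claw], ...]. A call has 1 to 20 rows; each row is the pose to reach, as a shift and turn from the pose commanded when the call began, along the tool's axes at that moment; what a row does not reach only later rows make up. A row lasts 1/10 s, in which the tool goes at most 50 mm and 8.59 degrees, less where a joint would pass 70% of its speed; a pose out of reach is approached as far as the arm can. A call with a gripper value outside its range is refused whole. The fingers move at their own pace and stop on an object; the grip force is fixed at half the most. Time passes only in rows, so rows that repeat a pose let the fingers close. It gives the time, the measured TCP pose, the force, the opening and the grip force at its end, in the units of the state.
- ctrl.state(): the state, without advancing time (a new reading comes with each control period).
- ctrl.read_camera(name): name is "side" or "top"; returns (picture, depth): 384x512x3 uint8, red, green, blue; 384x512 float32, m along the optical axis (not along the pixel's ray), 0 where there is no reading.
- ctrl.calibration(name): a dict with "fx", "fy", "cx", "cy" (pixels), "world_from_camera" (4x4, takes a point from camera to world coordinates). Camera axes: x right, y down, z forward; pixel columns grow to the right and rows downward; lengths in m; the calibration is good to about 2 mm. A picture is of the moment at which its call begins. calibration takes no time and is no camera call.
- ctrl.finish_job(): hands the job in; it is judged then, once.
The state is a dict: "time_s": time; "joints": joint angles; "joint_velocities": joint speeds; "effort": joint torques, N m; "eef_pos": TCP position; "orientation": TCP orientation; "contact_force": force on the tool from outside, world axes, zero at the start; "ft_torque": the same for the moment, N m; "gripper_width": opening from 0.0 (shut) to 1.0 (fully open); "grip_force": force on a finger pad.
Only numpy, scipy, OpenCV 4.12 (cv2) and the standard library are available. Lean on these libraries where they do the work, as an engineer would, in place of code of your own. Each camera call takes 0.05 s, during which the arm holds its last target. There are 200 camera calls.

## Working session

There is one attempt and no reset: what is moved stays moved. The work goes in short steps, Python scripts to look and compute and a tool call to move; the robot and the scene stay as the last step left them, time stands still between calls to the robot, and variables do not carry over. Pictures are saved under pics/ and viewed, at most 10 in all, crops included, and the job is handed in when it is done.

Besides the shell and the picture viewer there is one more tool, called as name([rows], argument=value, ...), one row to a line, values as JSON. step_arm: Moves the arm, as the interface text tells. Its arguments: {"type":"object","properties":{"series":{"type":"array","items":{"type":"array"}}},"required":["series"]}

```bash
mkdir -p pics; ls; python3 - <<'E'
from plant import ctrl
import cv2,numpy as np
for n in ["top","side"]:
    p,d=ctrl.read_camera(n); cv2.imwrite(f"pics/{n}0.png",cv2.cvtColor(p,cv2.COLOR_RGB2BGR)); np.save(f"{n}0.npy",d)
    c=ctrl.calibration(n); print(n,c)
    cv2.imwrite(f"pics/{n}0b.png",cv2.resize(cv2.cvtColor(p,cv2.COLOR_RGB2BGR),(800,600),interpolation=cv2.INTER_CUBIC))
s=ctrl.state();print(s)
E
```

```text
pics
top {'fx': 432.5142610774719, 'fy': 432.5142610774719, 'cx': 251.15869146239388, 'cy': 188.7663896557718, 'world_from_camera': array([[ 0.02445584, -0.98278687,  0.18311714,  0.45030282],
       [-0.99961117, -0.02649425, -0.00869317,  0.06694185],
       [ 0.01339508, -0.18283334, -0.98305266,  0.79201338],
       [ 0.        ,  0.        ,  0.        ,  1.        ]])}
side {'fx': 428.79166668116346, 'fy': 428.79166668116346, 'cx': 250.49164905865132, 'cy': 189.10840231053228, 'world_from_camera': array([[ 0.98178294, -0.09031766,  0.1671675 ,  0.41047554],
       [-0.18941281, -0.53468704,  0.82354876, -0.73353501],
       [ 0.0150013 , -0.84020979, -0.54205394,  0.56985316],
       [ 0.        ,  0.        ,  0.        ,  1.        ]])}
{'time_s': 0.1, 'joints': array([ 1.12697436e+00,  2.60590926e-01, -1.39252192e-01,  1.17269210e+00,
       -7.04447567e-06,  1.57079130e+00]), 'joint_velocities': array([-0.0010594 ,  0.0007838 ,  0.00363296,  0.00098537,  0.00158895,
       -0.00189503]), 'effort': array([ 3.41860123e-04, -4.06507766e+01,  2.54527581e+01,  1.00806312e-02,
        1.15018088e-04,  1.81623165e-05]), 'eef_pos': array([0.22516982, 0.47357982, 0.23055791]), 'orientation': array([-1.87925665e-04,  2.20091611e-01,  9.75478819e-01, -8.48898177e-04]), 'contact_force': array([-0.08463323, -0.1146681 , -0.0640185 ]), 'ft_torque': array([-0.04474253,  0.02665754,  0.00308145]), 'grip_force': 0.0, 'gripper_width': 0.999948432144799}
```

View pics/top0b.png

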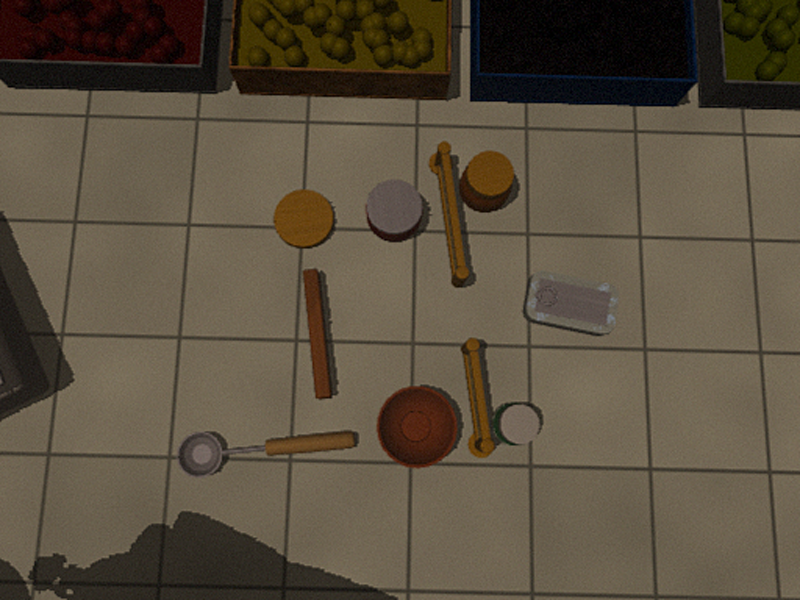

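View pics/side0b.png

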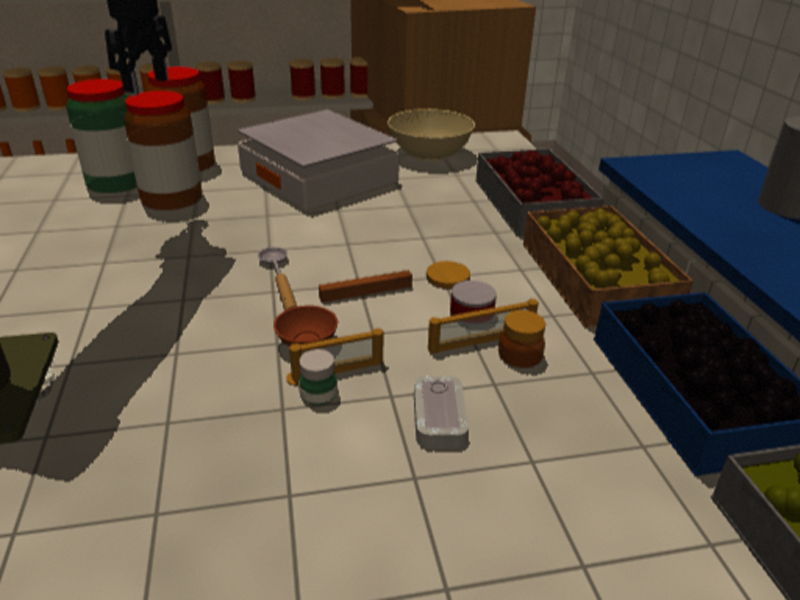

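The top view shows the tin at about (571,303), the gap posts at (461,272) and (473,345), and the stop bar running from (311,270) to (323,397). The jars stand beside the guard, and the dish is at (417,426). I'll enlarge a crop to get precise positions.

```bash
python3 - <<'E'
import cv2
p=cv2.imread("pics/top0.png")
c=p[160:260,185:405]; c=cv2.convertScaleAbs(c,alpha=1.7)
c=cv2.resize(c,None,fx=3.6,fy=3.6,interpolation=cv2.INTER_CUBIC); cv2.imwrite("pics/crop0.png",c);print(c.shape)
E
```

```text
(360, 792, 3)
```

View pics/crop0.png

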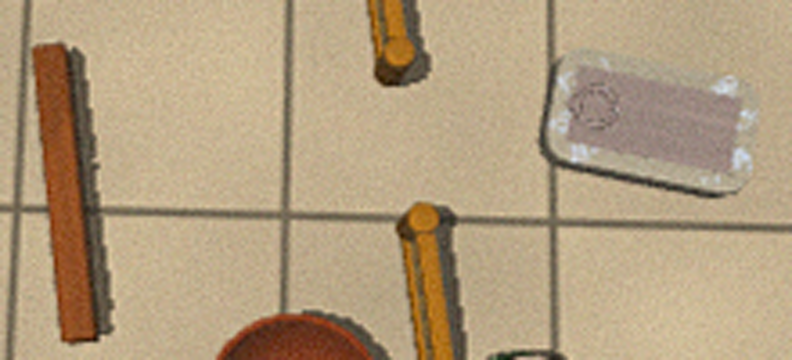

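The crop shows the post tops at (398,52) and (424,217), the stop's top corners at (34,46), (66,44), (98,339) and (63,341), and the tin's top between about (550,50) and (757,190). I'll take the tin's pose from depth.

```bash
cat > h.py <<'E'
import numpy as np,cv2
from plant import ctrl
C=ctrl.calibration("top")
def px(u,v,z,C=C):
    T=C["world_from_camera"]; r=T[:3,:3]@np.array([(u-C["cx"])/C["fx"],(v-C["cy"])/C["fy"],1]); o=T[:3,3]
    return (o+r*(z-o[2])/r[2])[:2]
def crop(u,v,z): return px(185+(u+.5)/3.6-.5,160+(v+.5)/3.6-.5,z)
def cloud(d,C=C):
    v,u=np.mgrid[:384,:512]; P=np.stack([(u-C["cx"])/C["fx"]*d,(v-C["cy"])/C["fy"]*d,d],-1)
    return P@C["world_from_camera"][:3,:3].T+C["world_from_camera"][:3,3]
def toG(p,O,ax): # guard frame
    y=np.array([-ax[1],ax[0]]); return np.array([(p-O)@ax,(p-O)@y])
def tin(d,lo,hi,zl=.012,zh=.032):
    W=cloud(d); m=(d>0)&(W[...,2]>zl)&(W[...,2]<zh)&(W[...,0]>lo[0])&(W[...,0]<hi[0])&(W[...,1]>lo[1])&(W[...,1]<hi[1])
    m=cv2.morphologyEx(m.astype(np.uint8),cv2.MORPH_OPEN,np.ones((3,3)))
    n,l,s,_=cv2.connectedComponentsWithStats(m); k=1+np.argmax(s[1:,4]); Q=W[l==k]
    print("n",len(Q),"z",np.median(Q[:,2]))
    (c,sz,a)=cv2.minAreaRect((Q[:,:2]*1000).astype(np.float32))
    b=cv2.boxPoints((c,sz,a)); e0,e1=b[1]-b[0],b[2]-b[1]; e=e0 if np.hypot(*e0)>np.hypot(*e1) else e1
    e=e/np.hypot(*e); e=e if e[1]>0 else -e
    return np.array(c)/1000,e,sz
E
python3 - <<'E'
from h import *
a,b=crop(398,52,.052),crop(424,217,.052)
print("posts",a,b,np.hypot(*(a-b)))
O=(a+b)/2; y=(b-a)/np.hypot(*(b-a)); 
ax=np.array([y[1],-y[0]]); print("O",O,"ax",ax,np.degrees(np.arctan2(ax[1],ax[0])))
s=[crop(*q,.025) for q in [(34,46),(66,44),(98,339),(63,341)]]
print("stop",s); d=(s[2]+s[3]-s[0]-s[1])/2; sc=sum(s)/4
print("stop c G",toG(sc,O,ax),"len",np.hypot(*d),"ang of stop x",np.degrees(np.arctan2(-d[0],d[1])))
D=np.load("top0.npy")
c,e,sz=tin(D,(.35,-.25),(.6,-.03)); print("tin",c,e,sz,np.degrees(np.arctan2(e[1],e[0])),"G",toG(c,O,ax))
# other goods: world positions
for n,u,v,z in [("round",394,208,.04),("dish",417,427,.035),("squat",488,175,.058),("small",518,423,.055),("lid",304,218,.012),("sp1",353,439,.01),("sp2",200,454,.01)]: print(n,px(u*.64,v*.64,z),toG(px(u*.64,v*.64,z),O,ax))
E
```

```text
posts [ 0.61641698 -0.01617753] [ 0.53603749 -0.02908473] 0.08140920585084574
O [ 0.57622723 -0.02263113] ax [-0.15854721  0.9873514 ] 99.12258106892648
stop [array([0.62053668, 0.1643717 ]), array([0.62201059, 0.14832761]), array([0.47540256, 0.12618393]), array([0.47401626, 0.1431519 ])]
stop c G [0.17048987 0.00122046] len 0.1481592736153721 ang of stop x 98.41492675188883
n 1221 z 0.02231905192325434
tin [ 0.58158783 -0.14769269] [0.10149562 0.994836  ] (105.81486511230469, 44.24664306640625) 84.17469 G [-0.12432961  0.01453537]
round [0.69296724 0.06098635] [ 0.06405104 -0.12852073]
dish [0.4443323  0.02961893] [0.07250075 0.12194254]
squat [ 0.72961481 -0.04551094] [-0.04690959 -0.14781991]
small [ 0.45134877 -0.0778473 ] [-0.03471864  0.13205329]
lid [0.68642786 0.16819299] [ 0.17093846 -0.13906138]
sp1 [0.42904897 0.10057565] [0.14498309 0.12578257]
sp2 [0.40842776 0.2717368 ] [0.31724872 0.11900583]
```

```bash
python3 - <<'E'
from h import *
p=cv2.imread("pics/top0.png"); D=np.load("top0.npy")
W=cloud(D); 
c=cv2.convertScaleAbs(p[165:222,330:402],alpha=1.7); c=cv2.resize(c,None,fx=7,fy=7,interpolation=cv2.INTER_CUBIC)
m=((W[...,2]>.008)).astype(np.uint8)[165:222,330:402]*255; z=(D[165:222,330:402]==0)
mm=np.stack([m,m,np.uint8(z)*255],-1); mm=cv2.resize(mm,None,fx=4,fy=4,interpolation=0)
out=np.zeros((399,800,3),np.uint8); out[:c.shape[0],:c.shape[1]]=c; out[:228,505:505+288]=mm
cv2.imwrite("pics/crop1.png",out)
E
```

```text
(no output)
```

View pics/crop1.png

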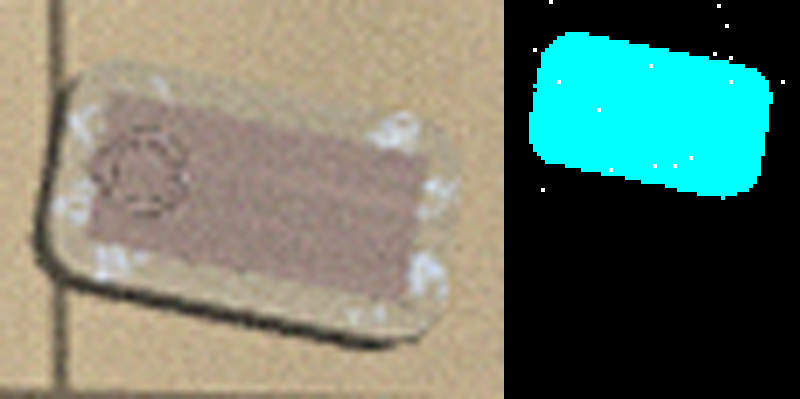

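The mask is clean, so my x limit of 0.6 had clipped the tin. I'll redo it with a wider window.

```bash
cat >> h.py <<'E'
O=np.array([0.57622723,-0.02263113]); AX=np.array([-0.15854721,0.9873514]); AY=np.array([-AX[1],AX[0]])
def inframe(p):
    """world xy -> shift in mm in the tool xy axes now, and tool x heading"""
    s=ctrl.state(); w,x,y,z=s["orientation"]
    from scipy.spatial.transform import Rotation as R
    M=R.from_quat([x,y,z,w]).as_matrix(); d=np.array([p[0],p[1],0])-np.array([*s["eef_pos"][:2],0])
    return (M.T@d*1000).round(1), M.round(3)
E
python3 - <<'E'
from h import *
D=np.load("top0.npy")
c,e,sz=tin(D,(.45,-.25),(.68,-.03)); print("tin",c,e,sz,np.degrees(np.arctan2(e[1],e[0])),"G",toG(c,O,AX))
print("angle rel guard",np.degrees(np.arctan2(e@AY,e@AX)))
print(inframe(c-e*.09))
E
```

```text
n 1885 z 0.022304532762229767
tin [ 0.59211554 -0.14926604] [0.17657837 0.9842866 ] (104.67533111572266, 60.945274353027344) 79.829475 G [-0.1275522   0.00439027]
angle rel guard -19.293103642803736
(array([-622.5, -491.8,    0.9]), array([[-0.903,  0.429, -0.001],
       [ 0.429,  0.903, -0.002],
       [-0.   , -0.002, -1.   ]]))
```

```bash
python3 - <<'E'
from h import *
c=np.array([0.59211554,-0.14926604]);e=np.array([0.17657837,0.9842866]);ty=np.array([-e[1],e[0]])
P=c-.095*e-.005*ty; print(P,inframe(P)[0])
E
```

```text
[ 0.58026203 -0.24365616] [-628.7 -495.3    0.9]
```

step_arm([
  [[-629,-495,0],-15.2,0],
  [[-629,-495,0],-15.2,0],
  [[-629,-495,0],-15.2,0],
  [[-629,-495,0],-15.2,0],
  [[-629,-495,0],-15.2,0],
  [[-629,-495,0],-15.2,0],
  [[-629,-495,0],-15.2,0],
  [[-629,-495,0],-15.2,0],
  [[-629,-495,0],-15.2,0],
  [[-629,-495,0],-15.2,0],
  [[-629,-495,0],-15.2,0],
  [[-629,-495,0],-15.2,0],
  [[-629,-495,0],-15.2,0],
  [[-629,-495,0],-15.2,0],
  [[-629,-495,0],-15.2,0],
  [[-629,-495,0],-15.2,0],
  [[-629,-495,0],-15.2,0],
  [[-629,-495,0],-15.2,0],
  [[-629,-495,0],-15.2,0],
  [[-629,-495,0],-15.2,0],
])

```text
time_s: 2.1
eef_pos: [0.5803, -0.2415, 0.2315]
orientation: [-0.0, 0.088, 0.996, 0.0]
contact_force: [0.2, 0.1, -0.2]
gripper_width: -0.0
grip_force: 0.0
```

step_arm([
  [[0,0,40],0,0],
  [[0,0,80],0,0],
  [[0,0,120],0,0],
  [[0,0,160],0,0],
  [[0,0,190],0,0],
  [[0,0,205],0,0],
  [[0,0,215],0,0],
  [[0,0,220],0,0],
  [[0,0,220],0,0],
  [[0,0,220],0,0],
])

```text
time_s: 3.1
eef_pos: [0.5818, -0.2431, 0.0125]
orientation: [0.001, 0.089, 0.996, -0.0]
contact_force: [0.2, -0.1, -0.3]
gripper_width: -0.0
grip_force: 0.0
```

```bash
python3 - <<'E'
from h import *
p,d=ctrl.read_camera("side"); b=cv2.cvtColor(p,cv2.COLOR_RGB2BGR)
c=cv2.convertScaleAbs(b[170:384,170:440],alpha=1.6); cv2.imwrite("pics/side1.png",cv2.resize(c,None,fx=2.8,fy=2.8,interpolation=2))
p,d=ctrl.read_camera("top"); 
c,e,sz=tin(d,(.45,-.21),(.68,-.03)); print(c,e,sz,np.degrees(np.arctan2(e@AY,e@AX)),toG(c,O,AX))
s=ctrl.state(); print(s["eef_pos"],s["joints"],inframe(c)[1])
E
```

```text
n 1880 z 0.02229832835504386
[ 0.59214539 -0.14910583] [0.18060476 0.98355573] (104.59581756591797, 60.587486267089844) -19.527568437314386 [-0.12739876  0.0043354 ]
[ 0.58191286 -0.24333866  0.012593  ] [-3.96071701e-01  5.93754653e-01 -2.05773533e-01  7.68917264e-01
  1.79879390e-07 -2.17624541e-01] [[-0.984  0.178  0.002]
 [ 0.178  0.984 -0.001]
 [-0.002 -0.001 -1.   ]]
```

View pics/side1.png

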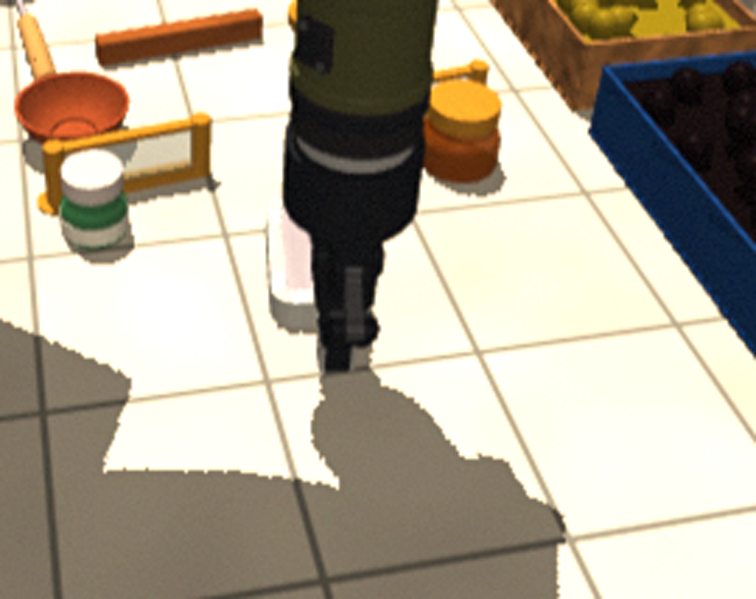

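The fingertips, shut and narrow across the path, stand behind the tin's near end, at about (350,365) with the tin at (295,320). I'll advance gently until they touch.

step_arm([
  [[2,8,2],0,0],
  [[2,16,2],0,0],
  [[2,21,2],0,0],
  [[2,24,2],0,0],
  [[2,27,2],0,0],
  [[2,29,2],0,0],
  [[2,30,2],0,0],
  [[2,30,2],0,0],
])

```text
time_s: 4.0
eef_pos: [0.5843, -0.2131, 0.0093]
orientation: [0.0, 0.089, 0.996, -0.0]
contact_force: [-0.2, 0.4, -0.3]
gripper_width: -0.0
grip_force: 0.0
```

```bash
cat >> h.py <<'E'
def look(lo,hi):
    p,d=ctrl.read_camera("top"); c,e,sz=tin(d,lo,hi); ty=np.array([-e[1],e[0]]); s=ctrl.state(); r=s["eef_pos"][:2]-c
    print("tin G",toG(c,O,AX).round(4),"ang",np.degrees(np.arctan2(e@AY,e@AX)).round(2),"sz",np.round(sz,1))
    print("tcp in tin",(r@e).round(4),(r@ty).round(4),"G",toG(s["eef_pos"][:2],O,AX).round(4),"z",s["eef_pos"][2].round(4),"F",s["contact_force"].round(2))
    M=inframe(c)[1]; print("tool y vs guard x deg",np.degrees(np.arctan2(M[:2,1]@AY,M[:2,1]@AX)).round(2)); return p
E
python3 - <<'E'
from h import *
look((.45,-.199),(.68,-.03))
E
```

```text
n 1676 z 0.022294055094761456
tin G [-0.1268  0.0044] ang -18.61 sz [103.6  60.9]
tcp in tin -0.065 -0.0031 G [-0.1894  0.0222] z 0.0093 F [-0.37  0.24  0.65]
tool y vs guard x deg -19.38
```

step_arm([
  [[-0.5,2,0],-0.5,0],
  [[-1.1,3,0],-1,0],
  [[-2.2,5,0],-2,0],
  [[-3.2,7,0],-3,0],
  [[-4.2,9.2,0],-4,0],
  [[-5.2,11.3,0],-5,0],
  [[-6.1,13.4,0],-6,0],
  [[-7,15.5,0],-7,0],
  [[-7.8,17.6,0],-8,0],
  [[-8.6,19.7,0],-9,0],
  [[-9.4,21.9,0],-10,0],
  [[-9.4,21.9,0],-10,0],
])

```text
time_s: 5.25
eef_pos: [0.5976, -0.1928, 0.0093]
orientation: [0.0, 0.002, 1.0, 0.0]
contact_force: [-0.4, 0.6, 0.2]
gripper_width: 0.0
grip_force: 0.0
```

```bash
python3 - <<'E'
from h import *
look((.45,-.19),(.68,-.02))
E
```

```text
n 1654 z 0.022257932857319196
tin G [-0.1071 -0.0018] ang -10.03 sz [104.3  60.7]
tcp in tin -0.0647 -0.0035 G [-0.1715  0.006 ] z 0.0093 F [ 0.05  0.15 -0.66]
tool y vs guard x deg -9.35
```

step_arm([
  [[-1.6,2.5,0],-1.5,0],
  [[-3.2,5,0],-3,0],
  [[-4.7,7.6,0],-4.5,0],
  [[-6.2,10.2,0],-6,0],
  [[-7.6,12.8,0],-7.5,0],
  [[-8.9,15.5,0],-9,0],
  [[-10.2,18.2,0],-10.5,0],
  [[-11.4,20.9,0],-12,0],
  [[-12.8,24.7,0],-14,0],
  [[-12.2,27.1,0],-14,0],
  [[-11.6,29.5,0],-14,0],
  [[-11.6,29.5,0],-14,0],
])

```text
time_s: 6.5
eef_pos: [0.609, -0.1632, 0.0093]
orientation: [-0.0, -0.12, 0.993, 0.0]
contact_force: [-0.1, -0.4, -0.4]
gripper_width: -0.001
grip_force: 0.0
```

```bash
python3 - <<'E'
from h import *
look((.45,-.17),(.68,-.01))
E
```

```text
n 1619 z 0.022278052070989318
tin G [-0.0796 -0.003 ] ang 2.49 sz [ 60.2 104.9]
tcp in tin -0.0648 -0.0042 G [-0.1442 -0.0099] z 0.0093 F [-0.06 -0.33 -0.08]
tool y vs guard x deg 4.65
```

step_arm([
  [[0,2.5,0],0,0],
  [[0,5,0],0,0],
  [[0,7.5,0],0,0],
  [[0,10,0],0,0],
  [[0,12.5,0],0,0],
  [[0,15,0],0,0],
  [[0,16,0],0,0],
  [[0,16,0],0,0],
])

```text
time_s: 7.35
eef_pos: [0.6052, -0.1479, 0.0093]
orientation: [-0.0, -0.12, 0.993, 0.0]
contact_force: [0.7, 0.6, 0.4]
gripper_width: 0.003
grip_force: 0.0
```

```bash
python3 - <<'E'
from h import *
p=look((.5,-.17),(.66,.01))
b=cv2.cvtColor(p,cv2.COLOR_RGB2BGR)[150:260,260:410]
cv2.imwrite("pics/top2.png",cv2.resize(cv2.convertScaleAbs(b,alpha=1.6),None,fx=5,fy=5,interpolation=2))
E
```

```text
n 1593 z 0.022231112556216237
tin G [-0.0642  0.0001] ang 4.46 sz [ 60.1 104.1]
tcp in tin -0.0646 -0.0038 G [-0.1283 -0.0088] z 0.0093 F [ 0.67  0.14 -0.15]
tool y vs guard x deg 4.65
```

View pics/top2.png

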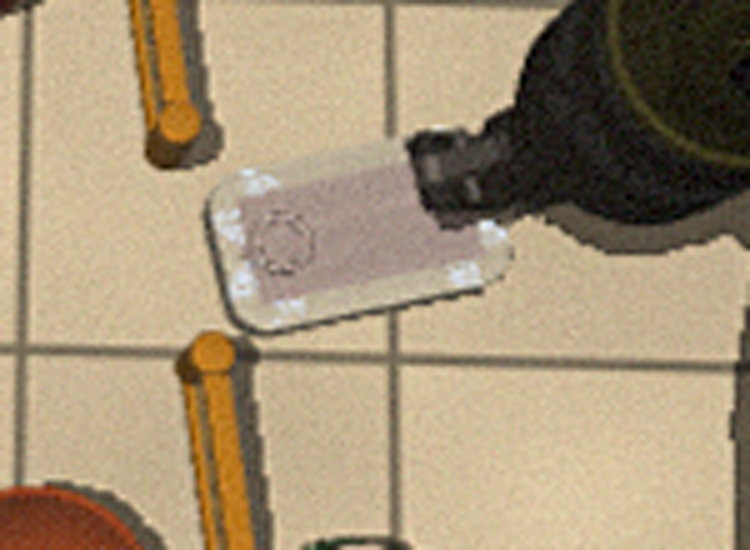

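The tin's nose is just short of the gap between the posts at (180,120) and (210,352), and it still points about 4.5° towards the lower post. I'll back off a little, shift the contact 5 mm left, and turn it back.

step_arm([
  [[0,-3,0],0,0],
  [[2.5,-3,0],0,0],
  [[5,-3,0],0,0],
  [[5,-1,0],0,0],
  [[5,0,0],0,0],
  [[5.8,2,0],0.8,0],
  [[6.6,4,0],1.5,0],
  [[7.4,6,0],2.3,0],
  [[8.2,8,0],3,0],
  [[8.9,10,0],3.8,0],
  [[9.6,12,0],4.6,0],
  [[9.6,12,0],4.6,0],
])

```text
time_s: 8.6
eef_pos: [0.5929, -0.1385, 0.0093]
orientation: [-0.0, -0.08, 0.997, 0.0]
contact_force: [0.4, -0.1, -0.3]
gripper_width: 0.002
grip_force: 0.0
```

```bash
python3 - <<'E'
from h import *
# exclude posts (tops at z .05 > zh); window in y
p=look((.55,-.17),(.606,.03)); p=look((.5,-.17),(.66,.03))
E
```

```text
n 1431 z 0.022268686629443923
tin G [-0.0521  0.0059] ang -7.97 sz [ 55.4 107.3]
tcp in tin -0.0638 -0.0131 G [-0.1171  0.0018] z 0.0093 F [ 0.1   0.68 -0.93]
tool y vs guard x deg 0.09
n 1559 z 0.022197758156906944
tin G [-0.0527  0.001 ] ang 0.65 sz [ 60.3 104.7]
tcp in tin -0.0645 0.0015 G [-0.1172  0.0017] z 0.0093 F [ 0.25 -0.15  0.87]
tool y vs guard x deg 0.09
```

step_arm([
  [[0,3,0],0,0],
  [[0,6,0],0,0],
  [[0,9,0],0,0],
  [[0,12,0],0,0],
  [[0,15,0],0,0],
  [[0,18,0],0,0],
  [[0,21,0],0,0],
  [[0,24,0],0,0],
  [[0,27,0],0,0],
  [[0,30,0],0,0],
  [[0,33,0],0,0],
  [[0,36,0],0,0],
  [[0,39,0],0,0],
  [[0,42,0],0,0],
  [[0,45,0],0,0],
  [[0,48,0],0,0],
  [[0,48,0],0,0],
  [[0,48,0],0,0],
])

```text
time_s: 10.5
eef_pos: [0.5854, -0.0912, 0.0093]
orientation: [-0.0, -0.08, 0.997, 0.0]
contact_force: [0.2, -0.0, 0.4]
gripper_width: 0.002
grip_force: 0.0
```

```bash
python3 - <<'E'
from h import *
p=look((.5,-.13),(.66,.09))
b=cv2.cvtColor(p,cv2.COLOR_RGB2BGR)[140:260,220:380]
cv2.imwrite("pics/top3.png",cv2.resize(cv2.convertScaleAbs(b,alpha=1.6),None,fx=5,fy=5,interpolation=2))
E
```

```text
n 1499 z 0.02212787624917334
tin G [-0.0039  0.0003] ang -0.37 sz [ 60.4 103. ]
tcp in tin -0.0654 0.001 G [-0.0692  0.0018] z 0.0093 F [ 0.19 -0.24  0.02]
tool y vs guard x deg 0.09
```

View pics/top3.png

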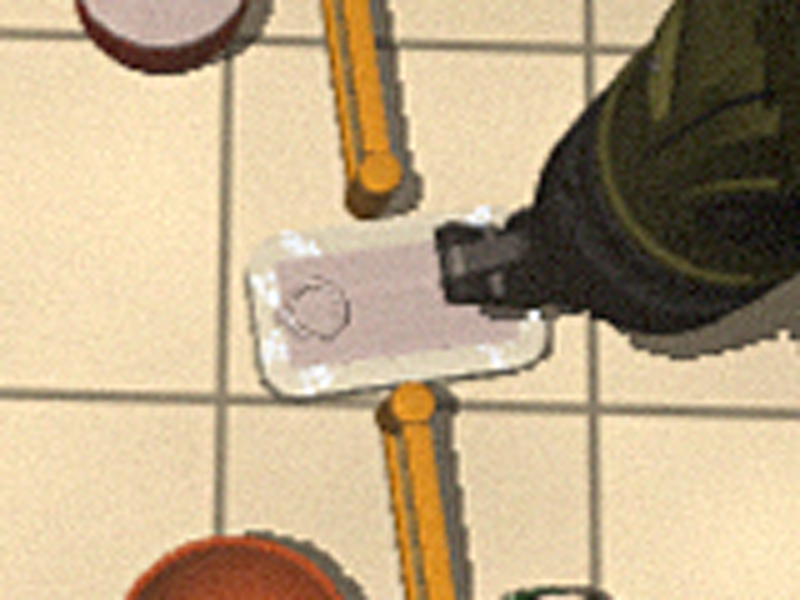

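The tin sits centred between the posts at (378,172) and (414,403) with clearance on both sides. I'll keep pushing straight.

step_arm([
  [[0,4,0],0,0],
  [[0,8,0],0,0],
  [[0,12,0],0,0],
  [[0,16,0],0,0],
  [[0,20,0],0,0],
  [[0,24,0],0,0],
  [[0,28,0],0,0],
  [[0,32,0],0,0],
  [[0,36,0],0,0],
  [[0,40,0],0,0],
  [[0,44,0],0,0],
  [[0,48,0],0,0],
  [[0,52,0],0,0],
  [[0,56,0],0,0],
  [[0,60,0],0,0],
  [[0,60,0],0,0],
])

```text
time_s: 12.15
eef_pos: [0.5758, -0.0315, 0.0093]
orientation: [-0.0, -0.08, 0.997, 0.0]
contact_force: [-0.1, -0.2, 1.3]
gripper_width: -0.002
grip_force: 0.0
```

```bash
python3 - <<'E'
from h import *
p=look((.49,-.07),(.66,.12))
E
```

```text
n 1431 z 0.022108875816502338
tin G [0.0557 0.0004] ang -0.34 sz [ 60.5 104.1]
tcp in tin -0.0647 0.0011 G [-0.009   0.0018] z 0.0093 F [-0.46  0.07 -0.52]
tool y vs guard x deg 0.09
```

step_arm([
  [[0,4,0],0,0],
  [[0,8,0],0,0],
  [[0,12,0],0,0],
  [[0,16,0],0,0],
  [[0,20,0],0,0],
  [[0,24,0],0,0],
  [[0,28,0],0,0],
  [[0,32,0],0,0],
  [[0,36,0],0,0],
  [[0,40,0],0,0],
  [[0,44,0],0,0],
  [[0,47,0],0,0],
  [[0,49,0],0,0],
  [[0,50,0],0,0],
  [[0,51,0],0,0],
  [[0,52,0],0,0],
  [[0,52.5,0],0,0],
  [[0,52.5,0],0,0],
])

```text
time_s: 14.0
eef_pos: [0.5676, 0.0196, 0.0093]
orientation: [0.0, -0.08, 0.997, 0.0]
contact_force: [0.1, -0.4, 0.6]
gripper_width: -0.004
grip_force: 0.4
```

```bash
python3 - <<'E'
from h import *
p=look((.49,-.02),(.66,.143))
b=cv2.cvtColor(p,cv2.COLOR_RGB2BGR)[150:270,180:320]
cv2.imwrite("pics/top4.png",cv2.resize(cv2.convertScaleAbs(b,alpha=1.6),None,fx=5,fy=5,interpolation=2))
E
```

```text
n 1118 z 0.02206533490095236
tin G [0.1245 0.0005] ang -0.12 sz [60.4 69.5]
tcp in tin -0.0814 0.0011 G [0.0431 0.0018] z 0.0093 F [-0.73 -1.26 -0.46]
tool y vs guard x deg 0.03
```

View pics/top4.png

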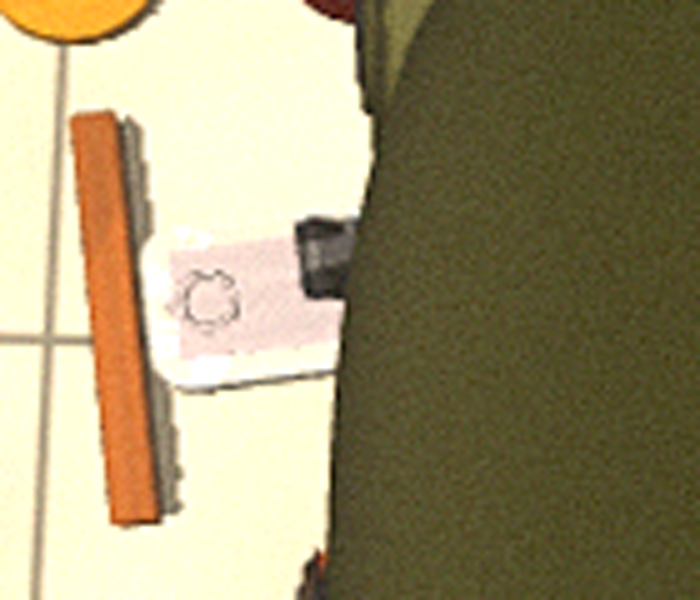

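The tin's front edge is nearly at the bar, near (145,290), with a gap of about 1–2 mm and square. I'll push until the force rises.

step_arm([
  [[0,0.5,0],0,0],
  [[0,1,0],0,0],
  [[0,1.5,0],0,0],
  [[0,2,0],0,0],
  [[0,2.5,0],0,0],
  [[0,2.5,0],0,0],
])

```text
time_s: 14.65
eef_pos: [0.5672, 0.0221, 0.0093]
orientation: [-0.0, -0.08, 0.997, -0.0]
contact_force: [0.1, -0.7, -0.5]
gripper_width: 0.002
grip_force: 0.6
```

step_arm([
  [[0,0.5,0],0,0],
  [[0,1,0],0,0],
  [[0,1.5,0],0,0],
  [[0,1.5,0],0,0],
])

```text
time_s: 15.05
eef_pos: [0.5671, 0.0223, 0.0093]
orientation: [0.0, -0.08, 0.997, -0.001]
contact_force: [0.3, -5.9, -0.0]
gripper_width: 0.001
grip_force: 2.8
```

The force has reached 5.9 N and the TCP has stalled, so the tin is seated. I'll back off and lift.

step_arm([
  [[0,-2,0],0,0],
  [[0,-5,0],0,0],
  [[0,-9,0],0,0],
  [[0,-13,0],0,0],
  [[0,-15,0],0,0],
  [[0,-15,-20],0,0],
  [[0,-15,-50],0,0],
  [[0,-15,-90],0,0],
  [[0,-15,-130],0,0],
  [[0,-50,-170],0,0],
  [[0,-90,-190],0,0],
  [[0,-130,-190],0,0],
  [[0,-170,-190],0,0],
  [[0,-200,-190],0,0],
  [[0,-220,-190],0,0],
  [[0,-220,-190],0,0],
])

```text
time_s: 16.65
eef_pos: [0.6022, -0.196, 0.1989]
orientation: [0.0, -0.078, 0.997, -0.0]
contact_force: [0.5, 0.0, 0.0]
gripper_width: 0.0
grip_force: 0.0
```

```bash
python3 - <<'E'
from h import *
p=look((.49,-.02),(.66,.139))
cv2.imwrite("pics/top5.png",cv2.resize(cv2.cvtColor(p,cv2.COLOR_RGB2BGR),(800,600),interpolation=2))
E
```

```text
n 2019 z 0.022143555137491555
tin G [0.1145 0.0157] ang -0.27 sz [ 90.  113.3]
tcp in tin -0.288 -0.0152 G [-0.1736  0.0019] z 0.1989 F [-0.66  0.31 -0.4 ]
tool y vs guard x deg -0.03
```

View pics/top5.png

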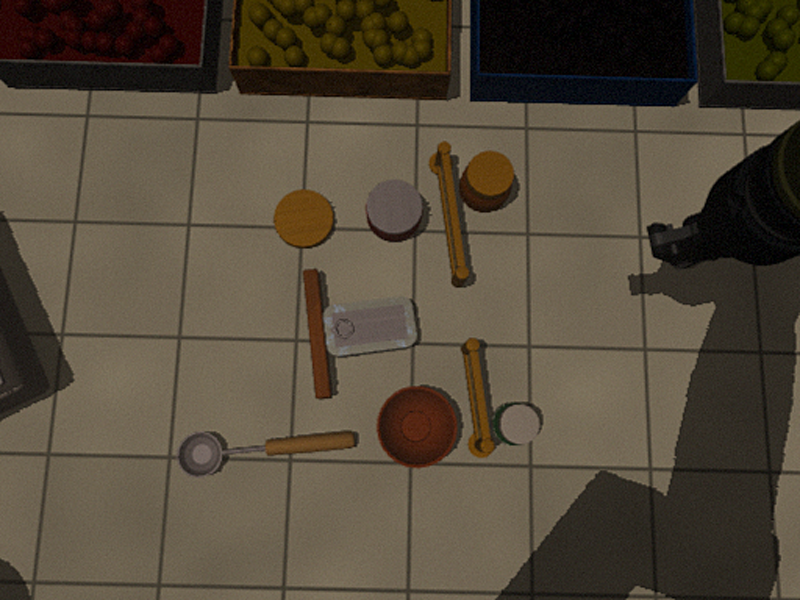

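The tin at (370,326) lies flat and square against the stop bar. All the other goods are where they started, and the arm is clear of everything. I'll hand it in.

```bash
python3 -c "
from plant import ctrl
print(ctrl.finish_job())"
```

```text
the job is handed in; nothing more can be done
None
```

I slid the tin through the gap without touching the posts, seated it squarely against the stop bar, left the other goods in place, and handed the job in at about 17 s; no verdict was returned.

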